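# Cock the spring pipe marker on its hair-trigger catch

### The job

Make the bench pipe marker ready to fire: take the black handle of its yellow sprung arm, draw the arm back until its nose pin has just passed the red catch tooth, bring it forward so that it hangs on the tooth, and let go. The catch has a hair trigger and its set place can only be felt: do not ram the arm into the rubber pad behind it, ease it slowly onto the tooth before you open the fingers, and never let it snap or drop forward. Leave the things around the marker where they are.

Things in the scene. Friction and masses are not known exactly. Their poses are not given: they have to be found in the camera images.
- marker: Pipe marker fixed to the bench: blue base 160 x 240 x 12 mm, pivot post, an aluminium pipe stub (50 mm across, top 78 mm up) in front of the punch. Origin on the pivot axis at bench height, z up. A yellow arm swings level about it; at draw angle q it points, in this frame, along (-cos(q-0.45), -sin(q-0.45)): at zero yaw towards the robot, drawn counter-clockwise seen from above.
- striker (a joint): Draw angle of the yellow arm (bar 230 mm long, 20 wide, 12 thick, top 50 mm above the bench): 0 at rest on its stop, growing as it is drawn back, hard stop at 1.25 rad. A spring pulls it back with about 5.5 N at the handle at rest, rising evenly to about 9 N at 0.85 rad; little friction.
- handle (a point): Centre of the top of the arm's handle: an upright round black grip 20 mm in diameter, from 50 to 108 mm above the bench, 165 mm from the pivot axis. It does not spin on the arm. Take it from above.
- nose (a point): Lower end of the steel nose pin under the arm's end: 8 mm in diameter, 215 mm from the pivot axis, reaching down to 26 mm above the bench. It rides over the tooth's ramp and pushes the tooth down (0.5 to 3 N more at the handle); the tooth springs up behind it and the force falls back.
- catch: Dark curved track 12 mm high, fixed under the path of the nose pin; origin at its middle on the bench, yaw as the marker. Its aluminium carriage bears a red tooth (top 33 mm up: ramp towards the coming arm, steep face behind) and a sprung pad. The carriage is clamped so that the arm hangs at some angle between 0.66 and 0.90 rad, not measured. More than 14 N on any part of the catch fires it.
- track (a point): Top of the track's middle. On the carriage the black rubber pad waits 4 mm (0.02 rad) beyond where the pin can hang; it yields 1 mm for each 2 N, so the handle's force climbs by 3.4 N per mm of its travel. The hanging arm loads the tooth with about 6.5 N; going forward faster than 40 mm/s at the handle counts as a drop. The red tab beside the tooth is the trigger: 2 N downward fires it.
- spray_can: Bystander: spray can 52 mm across, 150 mm high, standing. Origin under its middle.
- elbow: Bystander: aluminium pipe elbow, 40 mm pipe, about 120 x 140 mm, lying. Origin at bench height under its bend's start.
- driver: Bystander: screwdriver with a yellow handle, lying. Origin at bench height under its middle.
Things that resemble listed ones, but are neither listed nor needed, are in the scene too. What is meant by the catch is not green or pink, and is the larger of those in its own colour.

How it is judged:
By the outcome, as a careful person would: the job done as asked, in the order asked, and still so for the second after the job is handed in, with the robot touching nothing.
It also fails if it takes over 64 s, if anything falls off the work surface, if the arm or the gripper's body presses on something with over 40 N, if the wrist force passes 120 N, or if a joint passes its speed limit or range.

### The arm

A 6-joint arm with a two-finger parallel gripper is mounted at the origin on the work surface. World frame = base frame: x ahead of the robot, y to its left, z up, the work surface at z = 0. Lengths are in m, angles in rad, forces in N, time in s.
With the tool pointing down it reaches from about 0.225 to 0.875 m from the base axis. Payload 3.4 kg.
Tool frame: the origin (TCP) lies on the centre line of the jaws, within the pads' length; the fingertips stand 17 mm ahead of it and the grasp point (between the pads) lies 2 mm behind it (nose_length is the distance from the TCP to the fingertips, in m); z points along the fingers, y is the line along which they close (so a half turn about z gives the same grasp; the last joint's range is limited). The gripper opens to 85 mm and grips with 20 to 120 N. Pads are 22 mm wide; open, the fingers measure 114 mm over their backs; the gripper's body (76 mm by 85 mm) begins 54 mm behind the grasp point. The pads swing forward as they close: fully open they stand 13 mm farther back than shut.
Start: joints at [1.212, 0.276, 1.505, -0, 1.361, -0.121], TCP at [0.135, 0.559, 0.248] pointing down, gripper open.
Joint ranges: [-2.89, 2.89], [-0.75, 2.08], [0.22, 2.7], [-1.18, 4.32], [0.11, 2.71], [-2.7, 2.7]. Speed limits (rad/s): [2.57, 2.57, 3.14, 3.14, 3.14, 3.14].

### API

Orientations are given as a unit quaternion [w, x, y, z].
In Python, from rig import get_state, get_image, sign_off, find_in, place_of, nose_length gives the robot as it stands.
- The arm moves only by the tool apply_moves, never from a script. Its argument "deltas" is one flat list of numbers, 5 for each row, row after row: the finger opening in mm, from 0 to 85.4, then the shift along the tool's x, y, z in mm, then the turn about the tool's z in degrees. A call has 1 to 12 rows; each row is the pose to reach, as a shift and turn from the pose commanded when the call began, along the tool's axes at that moment; what a row does not reach only later rows make up. A row lasts 1/12 s, in which the tool goes at most 41.7 mm and 7.16 degrees, less where a joint would pass 70% of its speed; a pose out of reach is approached as far as the arm can. A call with a gripper value outside its range is refused whole. The fingers move at their own pace and stop on an object; "squeeze" is the grip in N (left out, the last holds). Time passes only in rows, so rows that repeat a pose let the fingers close. It gives the time, the measured TCP pose, the force, the opening and the grip force at its end, in the units of the state.
- get_state(): the state, without advancing time (a new reading comes with each control period).
- get_image(name): name is "side" or "top" or "wrist"; returns a dict with "frame" (384x512x3 uint8, red, green, blue), "K" (3x3 intrinsics, pixels), "position" and "orientation" of the camera in the world. Camera axes: x right, y down, z forward; pixel columns grow to the right and rows downward; lengths in m; the calibration is good to about 2 mm. A picture is of the moment at which its call begins. There is no depth.
- sign_off(): hands the job in; it is judged then, once.
Trained networks look in a picture, given as the dict that the camera call returned (one of the last four; its "shot" number tells which), for a name from the list of things; names that differ only in an ending like _2 or _b are one class to them, and where a whole thing is asked for, a point or a joint stands for the part that bears it (a point fixed in the world has none). Each returns a list of dicts, best first, with "score" (0 to 1); they miss things now and then, are a little off and sometimes report something else, mostly with a low value. They report only what shows in the picture. A call takes as long as a camera call. They do not tell look-alikes from the thing itself.
- find_in(query, picture): "point" ([column, row] in pixels, amid what is visible of it).
- place_of(query, picture): "point" ([column, row] in pixels: a listed point, or the origin of a listed thing).
The state is a dict: "clock": time; "qpos": joint angles; "qd": joint speeds; "effort": joint torques, N m; "position": TCP position; "ee_rot": TCP orientation; "contact_force": force on the tool from outside, world axes, zero at the start; "moment": the same for the moment, N m; "width": finger opening in m; "gripper_force": force on a finger pad.
Only numpy, scipy, OpenCV 4.12 (cv2) and the standard library are available. Lean on these libraries where they do the work, as an engineer would, in place of code of your own. Each camera call takes 0.05 s, during which the arm holds its last target. There are 200 camera calls.

## Working session

There is one attempt and no reset: what is moved stays moved. The work goes in short steps, Python scripts to look and compute and a tool call to move; the robot and the scene stay as the last step left them, time stands still between calls to the robot, and variables do not carry over. Pictures are saved under pics/ and viewed, at most 10 in all, crops included, and the job is handed in when it is done.

Besides the shell and the picture viewer there is one more tool, called after "Emit:" as name(argument=value, ...) on one line, values as JSON. apply_moves: Moves the arm, as the interface text tells. Its arguments: {"type":"object","properties":{"deltas":{"type":"array"},"squeeze":{"type":"number"}},"required":["deltas"]}

```bash
mkdir -p pics
cat > h.py <<'E'
import numpy as np, cv2
from scipy.spatial.transform import Rotation as R
from rig import *
def rot(q): return R.from_quat([q[1],q[2],q[3],q[0]]).as_matrix()
def ray(p,px):
    d=np.linalg.inv(p["K"])@[px[0],px[1],1]; return np.array(p["position"]),rot(p["orientation"])@d
def at(p,px,z):
    o,d=ray(p,px); return o+d*(z-o[2])/d[2]
def proj(p,X):
    c=rot(p["orientation"]).T@(np.array(X)-p["position"]); u=p["K"]@c; return u[:2]/u[2]
def save(p,n): cv2.imwrite("pics/"+n,p["frame"][:,:,::-1])
E
python3 - <<'E'
from h import *
Z=dict(marker=0,handle=.108,nose=.026,catch=0,track=.012,spray_can=0,elbow=0,driver=0)
ims=[]
for c in("top","side"):
    p=get_image(c); ims.append(p["frame"]);print(c,np.round(p["position"],3))
    for k,z in Z.items():
        for r in place_of(k,p)[:4]: print(k,round(r["score"],2),np.round(r["point"]),np.round(at(p,r["point"],z),3))
cv2.imwrite("pics/a.png",cv2.resize(np.vstack(ims),None,fx=.78,fy=.78)[:,:,::-1])
cv2.imwrite("pics/b.png",cv2.resize(ims[0],(800,600))[:,:,::-1])
s=get_state();print(s["ee_rot"],s["width"],nose_length)
E
```

```text
top [0.496 0.043 0.995]
marker 0.67 [241. 134.] [0.704 0.091 0.   ]
marker 0.34 [282. 207.] [ 0.518 -0.014  0.   ]
handle 0.76 [213. 191.] [0.551 0.149 0.108]
nose 0.56 [211. 213.] [0.499 0.162 0.026]
catch 0.94 [283. 207.] [ 0.517 -0.017  0.   ]
catch 0.76 [340. 295.] [ 0.302 -0.16   0.   ]
catch 0.66 [372. 225.] [ 0.474 -0.24   0.   ]
catch 0.65 [270. 268.] [0.365 0.013 0.   ]
track 0.61 [268. 272.] [0.355 0.021 0.012]
track 0.6 [281. 205.] [ 0.522 -0.012  0.012]
track 0.55 [346. 296.] [ 0.301 -0.172  0.012]
spray_can 0.85 [152. 128.] [0.717 0.322 0.   ]
elbow 0.72 [317. 137.] [ 0.696 -0.103  0.   ]
driver 0.75 [146. 208.] [0.513 0.333 0.   ]
side [ 0.208 -0.936  0.884]
marker 0.83 [306. 201.] [0.711 0.092 0.   ]
handle 0.66 [252. 170.] [0.556 0.143 0.108]
handle 0.19 [279. 158.] [0.653 0.182 0.108]
nose 0.71 [235. 192.] [0.51  0.165 0.026]
catch 0.96 [196. 243.] [0.359 0.011 0.   ]
catch 0.73 [259. 235.] [ 0.528 -0.009  0.   ]
catch 0.68 [266. 303.] [ 0.469 -0.236  0.   ]
catch 0.55 [187. 296.] [ 0.298 -0.161  0.   ]
track 0.94 [187. 293.] [ 0.299 -0.163  0.012]
track 0.83 [268. 300.] [ 0.472 -0.241  0.012]
track 0.57 [197. 238.] [0.362 0.017 0.012]
track 0.54 [333. 241.] [ 0.702 -0.103  0.012]
spray_can 0.63 [279. 159.] [0.714 0.331 0.   ]
elbow 0.93 [330. 242.] [ 0.702 -0.093  0.   ]
driver 0.49 [223. 170.] [0.516 0.327 0.   ]
[2.48631312e-05 1.18617048e-01 9.92940073e-01 7.95333385e-05] 0.0854626485612484 0.017
```

View pics/b.png

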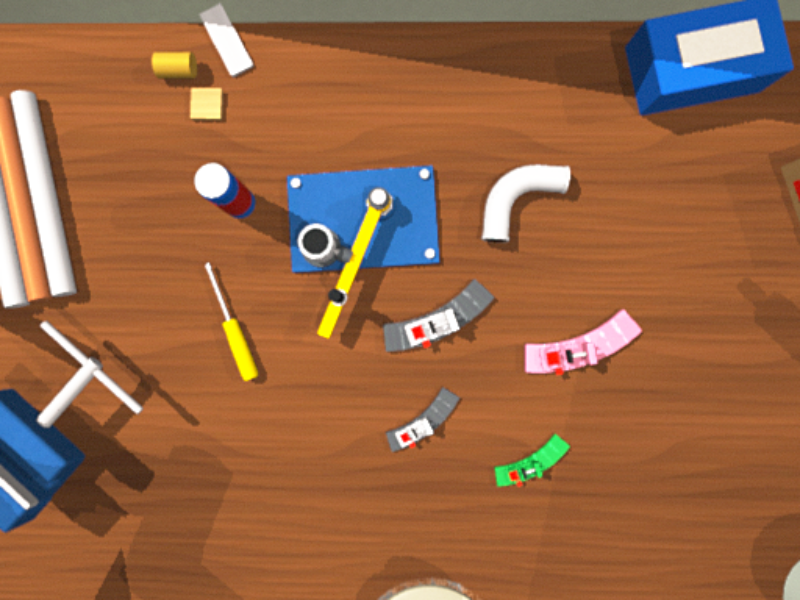

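View pics/a.png

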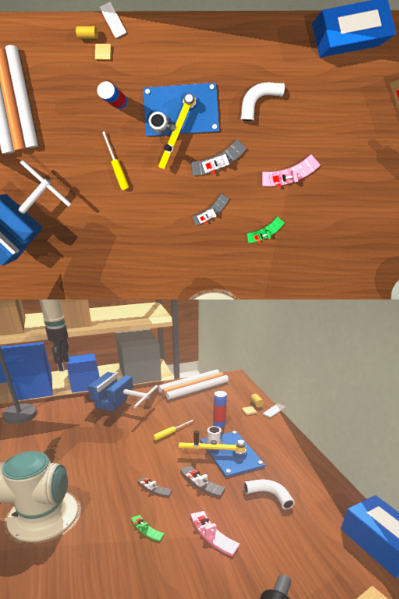

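Emit:
apply_moves(deltas=[60,-20,-16,-4,0,60,-50,-40,-8,0,60,-80,-64,-12,0,60,-110,-88,-16,0,60,-140,-112,-20,0,60,-170,-136,-24,0,60,-200,-160,-28,0,60,-230,-184,-32,0,60,-260,-208,-36,0,60,-290,-232,-40,0,60,-320,-256,-44,0,60,-345,-276,-50,0])

```text
clock: 1.9
position: [0.4068, 0.2071, 0.2985]
ee_rot: [0.0, 0.119, 0.993, -0.0]
contact_force: [0.1, 0.3, 1.1]
width: 0.0599
gripper_force: 0.0
```

Emit:
apply_moves(deltas=[60,-30,-24,0,0,60,-60,-50,0,0,60,-90,-76,0,0,60,-115,-96,0,0,60,-125,-104,0,0,60,-125,-104,0,0])

```text
clock: 2.4
position: [0.5045, 0.0765, 0.2979]
ee_rot: [0.0, 0.121, 0.993, -0.0]
contact_force: [-0.9, -0.1, -0.2]
width: 0.06
gripper_force: 0.0
```

Run:
```python
from h import *
Z=dict(marker=0,handle=.108,nose=.026,catch=0,track=.012)
p=get_image("wrist");save(p,"w.png");print(np.round(p["position"],3))
q=get_image("top")
for pp in(p,q):
    for k,z in Z.items():
        for r in place_of(k,pp)[:2]: print(k,round(r["score"],2),np.round(r["point"]),np.round(at(pp,r["point"],z),4))
cv2.imwrite("pics/t.png",cv2.resize(q["frame"][80:260,150:350],(800,720)[0:2] and (660,594),interpolation=2)[:,:,::-1])
```

```text
[0.429 0.096 0.423]
marker 0.88 [304. 283.] [0.7144 0.0938 0.    ]
handle 0.66 [342. 198.] [0.556  0.1502 0.108 ]
nose 0.82 [333. 133.] [0.5078 0.1663 0.026 ]
catch 0.97 [191. 172.] [ 0.5189 -0.014   0.    ]
catch 0.86 [ 8. 18.] [ 0.2982 -0.1618  0.    ]
track 0.89 [169.  34.] [0.3587 0.0115 0.012 ]
track 0.69 [192. 175.] [ 0.5205 -0.0114  0.012 ]
marker 0.72 [246. 132.] [0.7081 0.0798 0.    ]
catch 0.78 [344. 293.] [ 0.3047 -0.1693  0.    ]
catch 0.59 [369. 224.] [ 0.477  -0.2315  0.    ]
track 0.98 [340. 298.] [ 0.295  -0.1577  0.012 ]
track 0.97 [373. 223.] [ 0.4803 -0.24    0.012 ]
```

View pics/w.png

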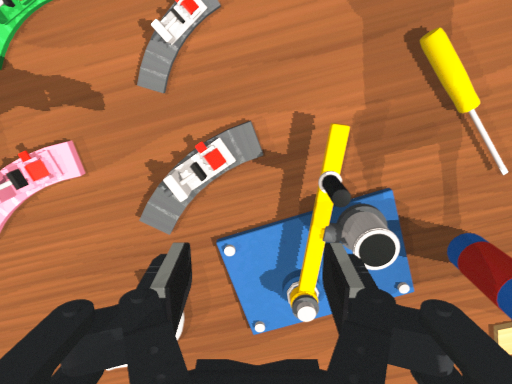

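Run:
```python
from h import *
p=get_image("wrist")
f=p["frame"].astype(int)
m=((f[:,:,0]>170)&(f[:,:,1]>150)&(f[:,:,2]<90)).astype(np.uint8); m[:,260:]*=1; m[:120]=0;m[:,400:]=0;m[:,:280]=0
ys,xs=np.nonzero(m); P=np.array([at(p,(x,y),.05)[:2] for x,y in zip(xs,ys)])
c=P.mean(0);u=np.linalg.svd(P-c)[2][0]; u*=-np.sign(u[0]);t=(P-c)@u
print("bar",c,u,np.degrees(np.arctan2(u[1],u[0])),t.min(),t.max(), "end",c+u*t.max())
for n,x,z in(("htop",(346,203),.108),("hbase",(330,182),.05),("tooth",(216,159),.033),("tab",(201,147),.03),("pad",(199,171),.03),("posttop",(306,313),.06),("pin",(333,133),.05)):print(n,np.round(at(p,x,z),4))
r=((f[:,:,0]>170)&(f[:,:,1]<70)&(f[:,:,2]<70)).astype(np.uint8)
n,l,s,cc=cv2.connectedComponentsWithStats(r)
for i in range(1,n):
    if s[i,4]>20: print(s[i],cc[i],at(p,cc[i],.033))
cv2.imwrite("pics/w2.png",cv2.resize(p["frame"][110:330,130:420],(783,594),interpolation=2)[:,:,::-1])
```

```text
bar [0.59473558 0.13253761] [-0.92913295  0.36974581] 158.30005869195253 -0.1296267504653597 0.1061904416544191 end [0.49607054 0.17180108]
htop [0.5603 0.156  0.108 ]
hbase [0.5552 0.1528 0.05  ]
tooth [0.5021 0.0301 0.033 ]
tab [0.4848 0.0163 0.03  ]
pad [0.5121 0.0058 0.03  ]
posttop [0.7164 0.0922 0.06  ]
pin [0.5006 0.1655 0.05  ]
[181   0  16  17 130] [188.43846154   7.33846154] [0.34163439 0.04537988 0.033     ]
[193 144  11  11  78] [198.41025641 148.87179487] [0.48572364 0.01339967 0.033     ]
[203 151  21  21 234] [212.57692308 160.93589744] [0.50338863 0.02551341 0.033     ]
[ 16 152  13  11  78] [ 22.28205128 156.79487179] [ 0.44661951 -0.19004082  0.033     ]
[ 23 166  11  16  34] [ 27.79411765 174.02941176] [ 0.46746902 -0.19282602  0.033     ]
```

View pics/w2.png

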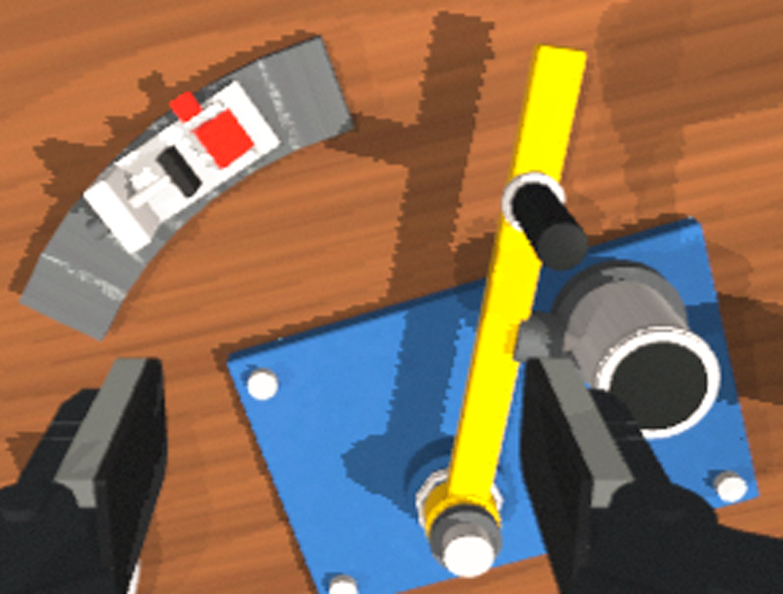

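Emit:
apply_moves(deltas=[60,-10,25,0,3,60,-25,60,0,6,60,-32,80,0,8,60,-32.5,83,20,8,60,-32.5,83,50,8,60,-32.5,83,85,8,60,-32.5,83,115,8,60,-32.5,83,138,8,60,-32.5,83,148,8,60,-32.5,83,148,8,60,-32.5,83,148,8])

```text
clock: 3.97
position: [0.5544, 0.1519, 0.1508]
ee_rot: [0.0, 0.188, 0.982, 0.0]
contact_force: [0.1, -0.5, -0.0]
width: 0.0598
gripper_force: 0.0
```

Run:
```python
from h import *
p=get_image("wrist");save(p,"w3.png");s=get_state();t=np.array(s["position"]);M=rot(s["ee_rot"])
print(t,s["ee_rot"])
for r in place_of("handle",p)[:2]:
    X=at(p,r["point"],.108);print(r,X,(M.T@(X-t))*1000)
F=[]
for i in range(8): get_image("side");F.append(get_state()["contact_force"])
print(np.mean(F,0),np.std(F,0))
```

```text
[0.55507297 0.15200668 0.15172266] [1.27705097e-03 1.87614897e-01 9.82241708e-01 4.97134080e-04]
{'point': [255.3, 237.2], 'score': 0.96} [0.5577216  0.15004994 0.108     ] [-3.08181741 -0.90644045 43.72865682]
{'point': [489.1, 267.2], 'score': 0.43} [0.62286443 0.26496049 0.108     ] [-21.28615168 129.9238738   43.96139458]
[-0.0187219  -0.0285163  -0.31720922] [0.5150752  0.29174265 0.50195352]
```

View pics/w3.png

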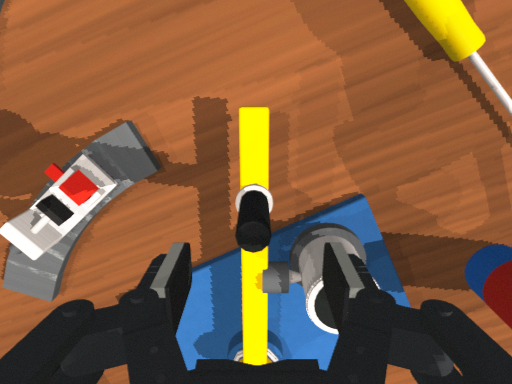

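Emit:
apply_moves(deltas=[45,-3,-1,0,0,45,-3,-1,20,0,45,-3,-1,45,0,45,-3,-1,62,0,45,-3,-1,72,0,45,-3,-1,72,0], squeeze=40)

```text
clock: 4.97
position: [0.5548, 0.1494, 0.076]
ee_rot: [-0.002, 0.188, 0.982, -0.001]
contact_force: [-0.7, -2.0, -0.1]
width: 0.0449
gripper_force: 0.0
```

Emit:
apply_moves(deltas=[10,0,0,0,0,10,0,0,0,0,10,0,0,0,0,10,0,0,0,0,10,0,0,0,0,10,0,0,0,0,10,0,0,0,0,10,0,0,0,0])

```text
clock: 5.63
position: [0.5568, 0.1488, 0.0794]
ee_rot: [0.001, 0.187, 0.982, -0.001]
contact_force: [-1.7, -5.8, 2.4]
width: 0.0189
gripper_force: 39.4
```

Run:
```python
from h import *
F=[]
for i in range(4): get_image("side");F.append(get_state()["contact_force"])
s=get_state();print(s["position"],s["ee_rot"],s["width"],s["gripper_force"],np.mean(F,0),s["moment"])
```

```text
[0.55677805 0.14884874 0.07940948] [ 9.25421045e-04  1.87259472e-01  9.82309858e-01 -6.13254473e-04] 0.019138247239974 39.360825419425964 [-1.1634611  -5.02555337  3.2968879 ] [-0.84169844  0.13399679  0.07216012]
```

Emit:
apply_moves(deltas=[10,-0.06,-4.3,0,-1.5,10,-0.2,-8.6,0,-3,10,-0.9,-17.3,0,-6,10,-2,-25.8,0,-9,10,-3.6,-34.3,0,-12,10,-5.6,-42.7,0,-15,10,-8.1,-51,0,-18,10,-11,-59.1,0,-21,10,-14.3,-67.1,0,-24,10,-18,-74.9,0,-27,10,-22.1,-82.5,0,-30,10,-22.1,-82.5,0,-30])

```text
clock: 6.83
position: [0.5467, 0.066, 0.0794]
ee_rot: [0.001, -0.072, 0.997, 0.002]
contact_force: [-2.6, 5.9, 5.6]
width: 0.0191
gripper_force: 39.9
```

```bash
cat >> h.py <<'E'
PIV=np.array([.7098,.0878])
def report(n=4):
    F=[];X=[];Q=[]
    for i in range(n):
        get_image("side");s=get_state();F.append(s["contact_force"]);X.append(s["position"]);m=rot(s["ee_rot"])[:,0];Q.append(np.arctan2(-m[1],-m[0]))
    X=np.mean(X,0);F=np.mean(F,0);d=PIV-X[:2];a=np.arctan2(d[1],d[0]);u=d/np.hypot(*d)
    t=np.array([u[1],-u[0]])
    print("t %.2f r %.1f q %.4f toolq %.4f z %.1f Ftan(back) %.2f Frad(in) %.2f Fz %.2f w %.2f g %.1f"%(s["clock"],1e3*np.hypot(*d),a+.378,np.mean(Q)+.378,X[2]*1e3,F[:2]@t,F[:2]@u,F[2],s["width"]*1e3,s["gripper_force"]))
E
python3 -c "from h import *;report()"
```

```text
t 7.03 r 164.6 q 0.5052 toolq 0.5203 z 79.4 Ftan(back) -5.64 Frad(in) -2.11 Fz 4.77 w 18.83 g 39.8
```

Emit:
apply_moves(deltas=[10,-0.05,-2.9,0,-1,10,-0.1,-5.8,0,-2,10,-0.2,-8.6,0,-3,10,-0.2,-8.6,0,-3])

```text
clock: 7.37
position: [0.5479, 0.0585, 0.0794]
ee_rot: [0.001, -0.098, 0.995, 0.002]
contact_force: [-2.3, 6.5, 5.7]
width: 0.0189
gripper_force: 39.9
```

```bash
python3 -c "from h import *;report()"
```

```text
t 7.57 r 164.5 q 0.5558 toolq 0.5730 z 79.4 Ftan(back) -5.61 Frad(in) -1.84 Fz 4.74 w 19.02 g 39.9
```

Emit:
apply_moves(deltas=[10,0,-0.7,0,-0.25,10,0,-1.4,0,-0.5,10,0,-1.4,0,-0.5])

```text
clock: 7.82
position: [0.5481, 0.0574, 0.0794]
ee_rot: [0.001, -0.102, 0.995, 0.002]
contact_force: [-2.8, 4.7, 5.5]
width: 0.0192
gripper_force: 39.9
```

```bash
python3 -c "from h import *;report()"
```

```text
t 8.02 r 164.5 q 0.5637 toolq 0.5818 z 79.4 Ftan(back) -5.76 Frad(in) -2.25 Fz 5.13 w 19.36 g 39.9
```

Emit:
apply_moves(deltas=[10,0,-0.7,0,-0.25,10,0,-1.4,0,-0.5,10,0,-1.4,0,-0.5])

```text
clock: 8.27
position: [0.5484, 0.056, 0.0794]
ee_rot: [0.001, -0.106, 0.994, 0.002]
contact_force: [-3.0, 5.5, 5.7]
width: 0.0189
gripper_force: 39.9
```

```bash
python3 -c "from h import *;report()"
```

```text
t 8.47 r 164.5 q 0.5722 toolq 0.5906 z 79.4 Ftan(back) -5.35 Frad(in) -1.30 Fz 5.42 w 18.95 g 39.9
```

Emit:
apply_moves(deltas=[10,0,-0.7,0,-0.25,10,0,-1.4,0,-0.5,10,0,-1.4,0,-0.5])

```text
clock: 8.72
position: [0.5487, 0.0546, 0.0794]
ee_rot: [0.001, -0.111, 0.994, 0.002]
contact_force: [-1.6, 5.6, 5.1]
width: 0.019
gripper_force: 39.9
```

```bash
python3 -c "from h import *;report()"
```

```text
t 8.92 r 164.6 q 0.5807 toolq 0.5993 z 79.4 Ftan(back) -5.84 Frad(in) -1.60 Fz 5.41 w 18.89 g 39.9
```

Emit:
apply_moves(deltas=[10,0,-0.7,0,-0.25,10,0,-1.4,0,-0.5,10,0,-1.4,0,-0.5])

```text
clock: 9.17
position: [0.5489, 0.0533, 0.0794]
ee_rot: [0.001, -0.115, 0.993, 0.002]
contact_force: [-2.7, 6.3, 4.2]
width: 0.0193
gripper_force: 39.9
```

```bash
python3 -c "from h import *;report()"
```

```text
t 9.37 r 164.5 q 0.5892 toolq 0.6080 z 79.4 Ftan(back) -5.66 Frad(in) -1.93 Fz 5.38 w 18.78 g 39.9
```

Emit:
apply_moves(deltas=[10,0,-0.7,0,-0.25,10,0,-1.4,0,-0.5,10,0,-1.4,0,-0.5])

```text
clock: 9.62
position: [0.5492, 0.0519, 0.0794]
ee_rot: [0.001, -0.119, 0.993, 0.002]
contact_force: [-2.4, 5.1, 4.7]
width: 0.019
gripper_force: 39.9
```

```bash
python3 -c "from h import *;report()"
```

```text
t 9.82 r 164.5 q 0.5977 toolq 0.6168 z 79.4 Ftan(back) -5.79 Frad(in) -1.58 Fz 5.67 w 19.10 g 39.9
```

Emit:
apply_moves(deltas=[10,0,-0.7,0,-0.25,10,0,-1.4,0,-0.5,10,0,-1.4,0,-0.5])

```text
clock: 10.07
position: [0.5495, 0.0505, 0.0794]
ee_rot: [0.001, -0.123, 0.992, 0.002]
contact_force: [-3.7, 5.2, 5.2]
width: 0.0188
gripper_force: 39.9
```

```bash
python3 -c "from h import *;report()"
```

```text
t 10.27 r 164.5 q 0.6062 toolq 0.6255 z 79.4 Ftan(back) -5.66 Frad(in) -1.37 Fz 5.40 w 19.15 g 39.9
```

Emit:
apply_moves(deltas=[10,0,-0.7,0,-0.25,10,0,-1.4,0,-0.5,10,0,-1.4,0,-0.5])

```text
clock: 10.52
position: [0.5498, 0.0491, 0.0794]
ee_rot: [0.0, -0.128, 0.992, 0.002]
contact_force: [-2.7, 5.3, 5.6]
width: 0.019
gripper_force: 39.9
```

```bash
python3 -c "from h import *;report()"
```

```text
t 10.72 r 164.5 q 0.6147 toolq 0.6341 z 79.4 Ftan(back) -5.66 Frad(in) -1.59 Fz 5.36 w 19.06 g 39.9
```

Emit:
apply_moves(deltas=[10,0,-0.7,0,-0.25,10,0,-1.4,0,-0.5,10,0,-1.4,0,-0.5])

```text
clock: 10.97
position: [0.5502, 0.0478, 0.0794]
ee_rot: [0.0, -0.132, 0.991, 0.002]
contact_force: [-2.6, 4.9, 5.6]
width: 0.0192
gripper_force: 39.9
```

```bash
python3 -c "from h import *;report()"
```

```text
t 11.17 r 164.5 q 0.6233 toolq 0.6429 z 79.4 Ftan(back) -5.75 Frad(in) -1.65 Fz 5.09 w 19.09 g 39.9
```

Emit:
apply_moves(deltas=[10,0,-0.7,0,-0.25,10,0,-1.4,0,-0.5,10,0,-1.4,0,-0.5])

```text
clock: 11.42
position: [0.5506, 0.0464, 0.0794]
ee_rot: [0.0, -0.136, 0.991, 0.002]
contact_force: [-2.9, 5.4, 5.4]
width: 0.0189
gripper_force: 39.9
```

```bash
python3 -c "from h import *;report()"
```

```text
t 11.62 r 164.5 q 0.6317 toolq 0.6516 z 79.4 Ftan(back) -6.00 Frad(in) -1.73 Fz 5.79 w 18.69 g 39.9
```

Emit:
apply_moves(deltas=[10,0,-0.7,0,-0.25,10,0,-1.4,0,-0.5,10,0,-1.4,0,-0.5])

```text
clock: 11.87
position: [0.5509, 0.0452, 0.0794]
ee_rot: [0.0, -0.141, 0.99, 0.002]
contact_force: [-3.5, 5.3, 6.3]
width: 0.019
gripper_force: 39.9
```

```bash
python3 -c "from h import *;report()"
```

```text
t 12.07 r 164.5 q 0.6397 toolq 0.6602 z 79.4 Ftan(back) -6.16 Frad(in) -1.44 Fz 5.56 w 18.79 g 40.0
```

Emit:
apply_moves(deltas=[10,0,-0.7,0,-0.25,10,0,-1.4,0,-0.5,10,0,-1.4,0,-0.5])

```text
clock: 12.32
position: [0.5512, 0.044, 0.0794]
ee_rot: [0.0, -0.145, 0.989, 0.002]
contact_force: [-3.8, 5.5, 6.3]
width: 0.019
gripper_force: 39.9
```

```bash
python3 -c "from h import *;report()"
```

```text
t 12.52 r 164.5 q 0.6481 toolq 0.6690 z 79.4 Ftan(back) -5.95 Frad(in) -1.41 Fz 6.22 w 18.92 g 39.9
```

Emit:
apply_moves(deltas=[10,0,-0.7,0,-0.25,10,0,-1.4,0,-0.5,10,0,-1.4,0,-0.5])

```text
clock: 12.77
position: [0.5516, 0.0425, 0.0794]
ee_rot: [0.0, -0.149, 0.989, 0.002]
contact_force: [-2.9, 5.6, 6.1]
width: 0.0188
gripper_force: 39.9
```

```bash
python3 -c "from h import *;report()"
```

```text
t 12.97 r 164.5 q 0.6565 toolq 0.6777 z 79.4 Ftan(back) -6.49 Frad(in) -1.55 Fz 6.17 w 18.89 g 40.0
```

Emit:
apply_moves(deltas=[10,0,-0.7,0,-0.25,10,0,-1.4,0,-0.5,10,0,-1.4,0,-0.5])

```text
clock: 13.22
position: [0.552, 0.0413, 0.0794]
ee_rot: [0.0, -0.154, 0.988, 0.002]
contact_force: [-3.8, 4.8, 6.1]
width: 0.0185
gripper_force: 39.9
```

```bash
python3 -c "from h import *;report()"
```

```text
t 13.42 r 164.5 q 0.6649 toolq 0.6865 z 79.4 Ftan(back) -6.01 Frad(in) -1.46 Fz 5.76 w 19.03 g 39.9
```

Emit:
apply_moves(deltas=[10,0,-0.7,0,-0.25,10,0,-1.4,0,-0.5,10,0,-1.4,0,-0.5])

```text
clock: 13.67
position: [0.5524, 0.04, 0.0794]
ee_rot: [0.0, -0.158, 0.987, 0.002]
contact_force: [-3.4, 5.0, 6.5]
width: 0.0183
gripper_force: 40.0
```

```bash
python3 -c "from h import *;report()"
```

```text
t 13.87 r 164.5 q 0.6731 toolq 0.6951 z 79.4 Ftan(back) -6.26 Frad(in) -1.62 Fz 5.92 w 18.94 g 40.0
```

Emit:
apply_moves(deltas=[10,0,-0.7,0,-0.25,10,0,-1.4,0,-0.5,10,0,-1.4,0,-0.5])

```text
clock: 14.12
position: [0.5528, 0.0387, 0.0794]
ee_rot: [0.0, -0.162, 0.987, 0.002]
contact_force: [-3.8, 5.4, 5.7]
width: 0.0188
gripper_force: 40.0
```

```bash
python3 -c "from h import *;report()"
```

```text
t 14.32 r 164.5 q 0.6816 toolq 0.7038 z 79.4 Ftan(back) -6.21 Frad(in) -1.67 Fz 5.86 w 18.80 g 40.0
```

Emit:
apply_moves(deltas=[10,0,-0.5,0,-0.2,10,0,-1,0,-0.35,10,0,-1,0,-0.35])

```text
clock: 14.57
position: [0.553, 0.0381, 0.0794]
ee_rot: [0.0, -0.165, 0.986, 0.002]
contact_force: [-2.6, 5.6, 6.4]
width: 0.0189
gripper_force: 40.0
```

```bash
sed -i 's/toolq %.4f z/toolq %.4f lag %.5f z/; s/np.mean(Q)+.378,X/np.mean(Q)+.378,np.mean(Q)-a,X/' h.py; python3 -c "from h import *;report()"
```

```text
t 14.77 r 164.5 q 0.6870 toolq 0.7099 lag 0.02294 z 79.4 Ftan(back) -6.14 Frad(in) -1.99 Fz 5.86 w 19.00 g 40.0
```

Emit:
apply_moves(deltas=[10,0,-0.5,0,-0.2,10,0,-1,0,-0.35,10,0,-1,0,-0.35])

```text
clock: 15.02
position: [0.5533, 0.0371, 0.0794]
ee_rot: [0.0, -0.168, 0.986, 0.002]
contact_force: [-4.5, 6.1, 6.5]
width: 0.0188
gripper_force: 40.1
```

```bash
python3 -c "from h import *;report();save(get_image('wrist'),'w5.png')"
```

```text
t 15.22 r 164.5 q 0.6917 toolq 0.7157 lag 0.02406 z 79.4 Ftan(back) -7.60 Frad(in) -1.22 Fz 6.19 w 19.07 g 40.1
```

View pics/w5.png

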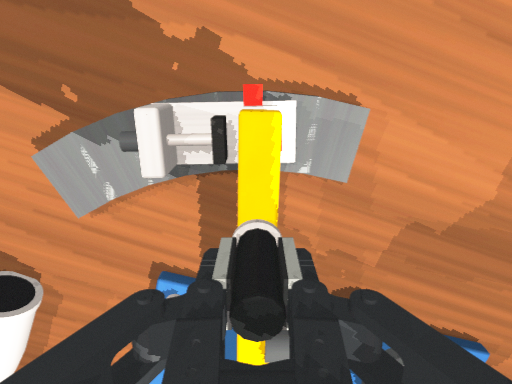

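Emit:
apply_moves(deltas=[10,0,-0.5,0,-0.2,10,0,-1,0,-0.35,10,0,-1,0,-0.35])

```text
clock: 15.52
position: [0.5537, 0.0358, 0.0794]
ee_rot: [0.0, -0.171, 0.985, 0.002]
contact_force: [-3.4, 5.2, 6.0]
width: 0.0195
gripper_force: 40.0
```

```bash
python3 -c "from h import *;report()"
```

```text
t 15.72 r 164.5 q 0.6994 toolq 0.7221 lag 0.02267 z 79.4 Ftan(back) -6.17 Frad(in) -1.67 Fz 6.55 w 18.77 g 40.0
```

Emit:
apply_moves(deltas=[10,0,-0.5,0,-0.2,10,0,-1,0,-0.35,10,0,-1,0,-0.35])

```text
clock: 15.97
position: [0.554, 0.0349, 0.0794]
ee_rot: [0.0, -0.174, 0.985, 0.002]
contact_force: [-2.5, 5.7, 6.0]
width: 0.0193
gripper_force: 40.0
```

```bash
python3 -c "from h import *;report()"
```

```text
t 16.17 r 164.5 q 0.7056 toolq 0.7282 lag 0.02266 z 79.4 Ftan(back) -6.54 Frad(in) -1.41 Fz 6.44 w 18.82 g 40.0
```

Emit:
apply_moves(deltas=[10,0,-0.5,0,-0.2,10,0,-1,0,-0.35,10,0,-1,0,-0.35])

```text
clock: 16.42
position: [0.5544, 0.0339, 0.0794]
ee_rot: [0.0, -0.177, 0.984, 0.002]
contact_force: [-3.6, 7.0, 6.3]
width: 0.0192
gripper_force: 40.0
```

```bash
python3 -c "from h import *;report()"
```

```text
t 16.62 r 164.5 q 0.7115 toolq 0.7343 lag 0.02284 z 79.4 Ftan(back) -6.49 Frad(in) -1.92 Fz 6.17 w 18.88 g 40.0
```

Emit:
apply_moves(deltas=[10,0,-0.5,0,-0.2,10,0,-1,0,-0.35,10,0,-1,0,-0.35])

```text
clock: 16.87
position: [0.5547, 0.0329, 0.0794]
ee_rot: [0.0, -0.18, 0.984, 0.002]
contact_force: [-4.5, 5.7, 5.6]
width: 0.0188
gripper_force: 40.0
```

```bash
python3 -c "from h import *;report()"
```

```text
t 17.07 r 164.5 q 0.7185 toolq 0.7406 lag 0.02203 z 79.4 Ftan(back) -5.91 Frad(in) -1.31 Fz 6.40 w 19.09 g 40.0
```

Run:
```python
from h import *
report()
p=get_image("wrist");cv2.imwrite("pics/w6.png",cv2.resize(p["frame"][70:240,110:350],(800,567),interpolation=2)[:,:,::-1])
```

```text
t 17.27 r 164.5 q 0.7185 toolq 0.7405 lag 0.02204 z 79.4 Ftan(back) -5.56 Frad(in) -1.78 Fz 6.18 w 18.88 g 40.0
```

View pics/w6.png

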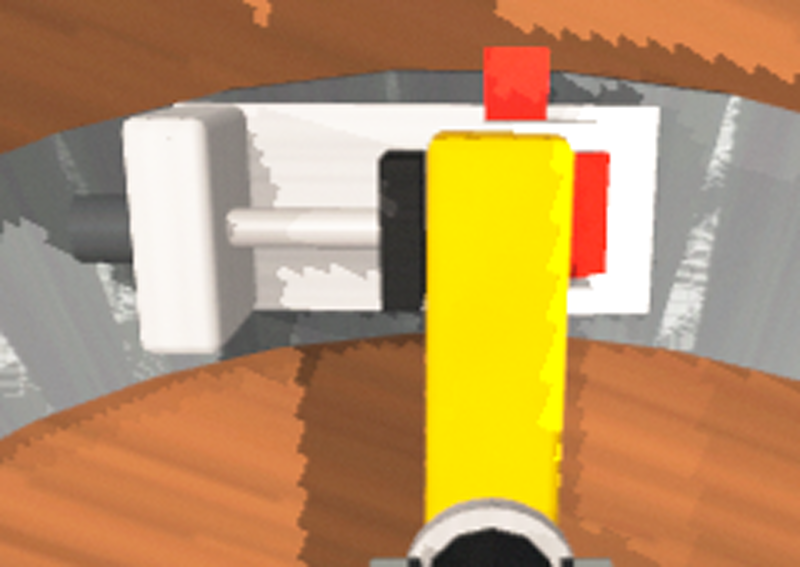

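Emit:
apply_moves(deltas=[10,0,-0.4,0,-0.15,10,0,-0.7,0,-0.25,10,0,-0.7,0,-0.25])

```text
clock: 17.57
position: [0.5551, 0.0319, 0.0794]
ee_rot: [0.0, -0.183, 0.983, 0.002]
contact_force: [-4.6, 3.4, 5.6]
width: 0.0189
gripper_force: 39.9
```

```bash
python3 -c "from h import *;report()"
```

```text
t 17.77 r 164.5 q 0.7247 toolq 0.7452 lag 0.02055 z 79.4 Ftan(back) -4.87 Frad(in) -2.48 Fz 6.11 w 19.03 g 39.9
```

Emit:
apply_moves(deltas=[10,0,-0.4,0,-0.15,10,0,-0.7,0,-0.25,10,0,-0.7,0,-0.25])

```text
clock: 18.02
position: [0.5554, 0.0309, 0.0794]
ee_rot: [0.0, -0.185, 0.983, 0.001]
contact_force: [-4.1, 2.9, 6.8]
width: 0.0192
gripper_force: 39.8
```

```bash
python3 -c "from h import *;report()"
```

```text
t 18.22 r 164.5 q 0.7315 toolq 0.7499 lag 0.01844 z 79.4 Ftan(back) -4.07 Frad(in) -2.56 Fz 5.78 w 19.15 g 39.8
```

Emit:
apply_moves(deltas=[10,0,-0.4,0,-0.15,10,0,-0.7,0,-0.25,10,0,-0.7,0,-0.25])

```text
clock: 18.47
position: [0.5555, 0.0307, 0.0794]
ee_rot: [0.0, -0.187, 0.982, 0.002]
contact_force: [-4.2, 4.0, 6.0]
width: 0.0187
gripper_force: 40.0
```

```bash
python3 -c "from h import *;report()"
```

```text
t 18.67 r 164.5 q 0.7327 toolq 0.7537 lag 0.02098 z 79.4 Ftan(back) -5.33 Frad(in) -1.86 Fz 6.41 w 18.89 g 40.0
```

Emit:
apply_moves(deltas=[10,0,-0.4,0,-0.15,10,0,-0.7,0,-0.25,10,0,-0.7,0,-0.25])

```text
clock: 18.92
position: [0.5557, 0.0301, 0.0794]
ee_rot: [0.0, -0.189, 0.982, 0.002]
contact_force: [-3.6, 5.4, 6.6]
width: 0.0192
gripper_force: 40.0
```

```bash
python3 -c "from h import *;report()"
```

```text
t 19.12 r 164.5 q 0.7360 toolq 0.7580 lag 0.02195 z 79.4 Ftan(back) -5.32 Frad(in) -1.56 Fz 5.77 w 19.32 g 40.0
```

Emit:
apply_moves(deltas=[10,0,0.4,0,0.15,10,0,0.7,0,0.25,10,0,1.1,0,0.4,10,0,1.4,0,0.5,10,0,1.4,0,0.5])

```text
clock: 19.53
position: [0.5554, 0.0309, 0.0794]
ee_rot: [0.0, -0.185, 0.983, 0.001]
contact_force: [-3.6, 2.3, 5.8]
width: 0.0189
gripper_force: 39.8
```

```bash
python3 -c "from h import *;report()"
```

```text
t 19.73 r 164.5 q 0.7315 toolq 0.7500 lag 0.01844 z 79.4 Ftan(back) -4.15 Frad(in) -2.23 Fz 6.04 w 19.31 g 39.8
```

Emit:
apply_moves(deltas=[10,0,0.3,0,0.1,10,0,0.7,0,0.25,10,0,0.7,0,0.25])

```text
clock: 19.98
position: [0.5554, 0.031, 0.0794]
ee_rot: [0.0, -0.183, 0.983, 0.001]
contact_force: [-3.3, 1.5, 5.2]
width: 0.0188
gripper_force: 39.7
```

```bash
python3 -c "from h import *;report()"
```

```text
t 20.18 r 164.5 q 0.7305 toolq 0.7461 lag 0.01552 z 79.4 Ftan(back) -2.57 Frad(in) -2.07 Fz 5.14 w 18.79 g 39.7
```

Emit:
apply_moves(deltas=[10,0,0.4,0,0.15,10,0,0.7,0,0.25,10,0,1.1,0,0.4,10,0,1.4,0,0.5,10,0,1.4,0,0.5])

```text
clock: 20.6
position: [0.5553, 0.0313, 0.0794]
ee_rot: [0.001, -0.179, 0.984, -0.0]
contact_force: [-2.4, -2.0, 5.3]
width: 0.0191
gripper_force: 39.7
```

```bash
sed -i 's/    print("t/    print("M",np.round(s["moment"],2),end=" ");print("t/' h.py; python3 -c "from h import *;report()"
```

```text
M [-0.22  0.38 -0.06] t 20.80 r 164.5 q 0.7289 toolq 0.7384 lag 0.00955 z 79.4 Ftan(back) 0.53 Frad(in) -2.76 Fz 5.08 w 18.65 g 39.7
```

Emit:
apply_moves(deltas=[12,0,0,0,0,15,0,0,0,0,18,0,0,0,0,19,0,0,0,0,20,0,0,0,0,22,0,0,0,0,26,0,0,0,0,32,0,0,0,0,40,0,0,0,0,45,0,0,0,0,45,0,0,0,0], squeeze=20)

```text
clock: 21.72
position: [0.555, 0.0313, 0.0782]
ee_rot: [-0.0, -0.18, 0.984, 0.0]
contact_force: [-0.8, -0.3, -0.6]
width: 0.0451
gripper_force: 0.0
```

Run:
```python
from h import *
report(2)
p=get_image("wrist");cv2.imwrite("pics/w7.png",cv2.resize(p["frame"],(640,480))[:,:,::-1])
```

```text
M [-0.05 -0.06  0.08] t 21.82 r 164.8 q 0.7284 toolq 0.7396 lag 0.01119 z 78.2 Ftan(back) 0.35 Frad(in) -0.70 Fz -0.16 w 45.12 g 0.0
```

View pics/w7.png

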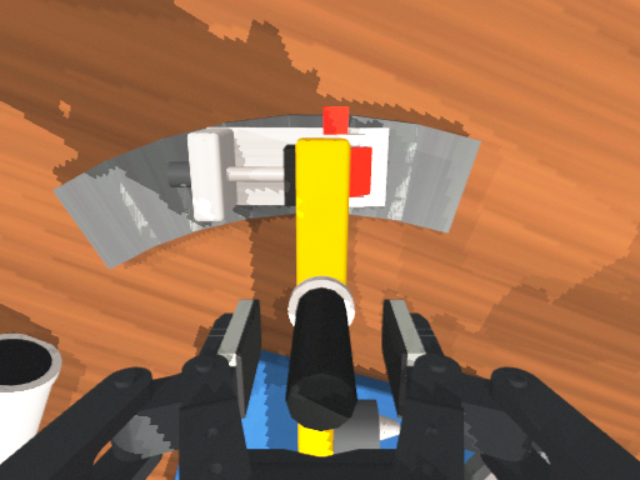

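The picture shows the arm still hanging on the tooth: bar end at (322,145), red tooth showing at (360,172), open fingers clear of the handle on both sides. Lift straight up.

Emit:
apply_moves(deltas=[45,0,0,-5,0,45,0,0,-15,0,45,0,0,-35,0,45,0,0,-65,0,45,0,0,-95,0,45,0,0,-120,0,45,0,0,-130,0,45,0,0,-130,0,45,0,0,-130,0])

```text
clock: 22.62
position: [0.5548, 0.0312, 0.2084]
ee_rot: [0.0, -0.18, 0.984, -0.0]
contact_force: [-0.1, 0.1, 0.6]
width: 0.0452
gripper_force: 0.0
```

Run:
```python
from h import *
report(2)
p=get_image("wrist")
for r in place_of("handle",p)[:1]:
    X=at(p,r["point"],.108)[:2];d=PIV-X;print(r["score"],X,np.arctan2(d[1],d[0])+.378)
print(sign_off())
```

```text
M [-0.06  0.01 -0.02] t 22.72 r 165.8 q 0.7260 toolq 0.7397 lag 0.01370 z 206.9 Ftan(back) 0.11 Frad(in) -0.72 Fz -0.16 w 45.24 g 0.0
0.71 [0.55740472 0.03323672] 0.7218174749663879
the job is handed in; nothing more can be done
None
```

The marker's arm is hanging on the red tooth at about 0.73 rad. I let go, lifted clear so the robot touches nothing, and handed the job in at about 23 s; I have not seen the judge's verdict.

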